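Clamp a doming block with the knob under a clamping stand

ROBOT

A 7-joint arm with a two-finger parallel gripper is mounted at the origin on the work surface. World frame = base frame: x ahead of the robot, y to its left, z up, the work surface at z = 0. Lengths are in m, angles in rad, forces in N, time in s.
With the tool pointing down it reaches from about 0.4 to 0.85 m from the base axis. Payload 10.4 kg.
Tool frame: the origin (TCP) lies at the very end of the fingers, on their centre line; the grasp point (between the pads) lies 19 mm behind it; x points along the fingers, z is the direction in which the jaws open and shut, and the axes are right-handed (so a half turn about x gives the same grasp; the last joint's range is limited). The gripper opens to 85 mm and grips with 20 to 120 N. Pads are 22 mm wide; open, the fingers measure 114 mm over their backs; the gripper's body (76 mm by 85 mm) begins 54 mm behind the grasp point. The pads swing forward as they close: fully open they stand 13 mm farther back than shut.
Start: joints at [1.12, 0.332, -0.065, 1.46, 0.022, 1.35, -0.088], TCP at [0.259, -0.569, 0.231] pointing down, gripper open.
Joint ranges: [-2.6, 2.6], [-0.5, 2.12], [-1.47, 1.34], [0.16, 2.42], [-1.27, 4.41], [0.06, 2.06], [-2.6, 2.6]. Speed limits (rad/s): [2.22, 2.22, 2.79, 2.79, 3.14, 3.14, 3.14].

INTERFACE

Orientations are given as a unit quaternion [x, y, z, w].
In Python, from workcell import telemetry, viewer, manip, spot_in, mark_of gives the robot as it stands. The module is installed in compiled form; this text tells all that it offers.
- The arm moves only by the shell command python3 -m crank 'ROWS' [FORCE]. ROWS is JSON, a list of rows, each a list of 3 entries, a list of its own where there are three numbers: the closure, from 0 (fully open) to 1 (shut), then the shift along the world's x, y, z in cm, then the turn, a rotation vector about the world's x, y, z in rad. A call has 1 to 12 rows; each row shifts and turns the commanded pose from where the row before left it; what a row does not reach is not made up. A row lasts 1/12 s, in which the tool goes at most 41.7 mm and 7.16 degrees, less where a joint would pass 70% of its speed; a pose out of reach is approached as far as the arm can. A call with a gripper value outside its range is refused whole. The fingers move at their own pace and stop on an object; FORCE is the grip in N (left out, the last holds). Time passes only in rows, so rows that do not move let the fingers close. It gives the time, the measured TCP pose, the force and the opening at its end, in the units of the state.
- telemetry.get_obs(): the state, without advancing time (a new reading comes with each control period).
- viewer.camera(name): name is "scene" or "top"; returns a dict with "frame" (480x640x3 uint8, red, green, blue), "intrinsics" (3x3 intrinsics, pixels), "cam_to_world" (4x4, takes a point from camera to world coordinates). Camera axes: x right, y up, looking along -z (the intrinsics and any distortion apply to the point x, -y, -z); pixel columns grow to the right and rows downward; lengths in m; the calibration is good to about 2 mm. A picture is of the moment at which its call begins. There is no depth.
- manip.hand_in(): hands the job in, once; it reports no verdict.
Trained networks look in a picture, given as the dict that the camera call returned (one of the last four; its "shot" number tells which), for a name from the list of things; names that differ only in an ending like _2 or _b are one class to them, and where a whole thing is asked for, a point or a joint stands for the part that bears it (a point fixed in the world has none). Each returns a list of dicts, best first, with "conf" (0 to 1); they miss things now and then, are a little off and sometimes report something else, mostly with a low value. They report only what shows in the picture. A call takes as long as a camera call. They do not tell look-alikes from the thing itself.
- spot_in(thing, picture): "location" ([x, y, z] in m, in the coordinates of the camera as it stood for that picture, good to about 4 mm: the middle of the surface that is visible of it).
- mark_of(thing, picture): "location" ([x, y, z] in m, in the coordinates of the camera as it stood for that picture, good to about 4 mm: a listed point, or the origin of a listed thing).
The state is a dict: "clock": time; "joint_pos": joint angles; "joint_velocities": joint speeds; "tau": joint torques, N m; "position": TCP position; "ee_rot": TCP orientation; "ft_force": force on the tool from outside, world axes, zero at the start; "torque": the same for the moment, N m; "grip_width": opening from 0.0 (shut) to 1.0 (fully open).
Only numpy, scipy, OpenCV 4.12 (cv2) and the standard library are available. Lean on these libraries where they do the work, as an engineer would, in place of code of your own. Each camera call takes 0.05 s, during which the arm holds its last target. There are 200 camera calls.

TASK

Set the steel doming block down flat on the raised clamping stand, in the gap between the sliding jaw and the fixed fence, its long side parallel to their faces and about midway along them, and let go of it. Then tighten the clamp only by the four-armed knob under the stand's front edge (it tightens counter-clockwise seen from above) until the jaw grips the block firmly against the fence; feel for the rising resistance and stop before it is overtightened. Work gently, leave the other things on the bench where they are, and come away from everything.

Things in the scene. Friction and masses are not known exactly. Their poses are not given: they have to be found in the camera images.
- stand: Fixed clamping stand: steel plate 200 x 220 x 12 mm on two grey side walls, its top 100 mm above the bench. Origin: on the bench below the knob's axis; x from the front edge to the back (away from the robot), y to the left, z up. In this frame (mm) the plate spans x -6..194, y -110..110; walls and their feet x 37..187, |y| 82..118; the plate's top is bare up to x 85.
- nest (a point): Point on the plate's top (100 mm up) at x 115 mm, y -20 mm of the stand: mid-length of jaw and fence. The fixed fence, dark steel, 60 mm long (x), 30 mm high, stands at the +y side of the gap and faces the jaw: its face is 19 to 33 mm from this point towards +y, set anew each time and not measured. Gap between jaw and fence at the start: 47 to 65 mm.
- jaw: Moving jaw: aluminium pad 46 mm long (x), 8 mm thick, 28 mm high on a stiff spring (10 N/mm, 9 mm of give) on a dark steel carriage (50 mm long, 24 mm deep behind it, top 32 mm above the plate). Origin: centre of its gripping face, 16.5 mm above the plate; it faces and moves towards +y. Axes as the stand's. At the start 28 to 32 mm from the nest point. Not to be pushed directly.
- star: Knob hung below the plate: black plastic, upright axis, hub 38 mm wide, 26 mm high, four straight round arms 12 mm thick, 90 degrees apart, that end 70 mm from the axis. Origin on the axis, 58 mm above the bench, at mid-height of the arms; its x and y axes (and opposites) lie along the arms. Arms pointing to the front stick out up to 64 mm past the plate's edge, where fingertips can push them.
- knob_axis (a point): Fixed point on the knob's axis, 58 mm above the bench, for its feel: drag 0.4 N m (7 N at 55 mm from the axis), stays where left. Counter-clockwise from above: jaw moves 10 mm per rad, 1.1 to 2.9 rad until jaw and fence both touch the block, then 10 N of grip per 0.1 rad; each N of grip adds 0.01 N m.
- plate_edge (a point): Middle of the plate's front edge, on its top. How tight: firm is about 30 N of grip, when turning takes 0.7 N m (12 to 13 N at 55 mm from the knob's axis). At least 15 N of grip is needed (0.55 N m, 10 N at 55 mm). Above 50 N (0.9 N m, 16 N at 55 mm) it is overtightened. Above 40 N it creeps back by itself.
- block_centre (a point): Centre of the doming block: a plain steel block 50 mm long (its x), 36 mm wide (its y), 40 mm high (z), about 0.5 kg, with round dimples of several sizes on its top. It stands upright on the bench at the start. To be clamped across its 36 mm width.
- block: The same doming block; origin at the centre of its underside, x along its length.
- tin: Bystander: red open tin with short punches, 68 mm across, 60 mm high; origin under its centre.
- hammer: Bystander: hammer lying on the bench.
- round_block: Bystander: steel cylinder, 44 mm across, 30 mm high.
- bar_stock: Bystander: dark steel bar, 120 x 25 x 12 mm.
- small_block: Bystander: steel cube of 24 mm without dimples.
- brush: Bystander: bench brush lying down.
- punch: Bystander: round steel punch, 12 mm thick, about 100 mm long, lying down.
Mind the look-alikes: they are no part of the job. What is shaped like the block but green is not meant.

How it is judged:
By the outcome, as a careful person would: the job done as asked, in the order asked, and still so for the second after the job is handed in, with the robot touching nothing.
It also fails if it takes over 72 s, if anything falls off the work surface, if the arm or the gripper's body presses on something with over 40 N, if the wrist force passes 120 N, or if a joint passes its speed limit or range.

## Working session

There is one attempt and no reset: what is moved stays moved. The work goes in short steps, Python scripts to look and compute and a shell command to move; the robot and the scene stay as the last step left them, time stands still between calls to the robot, and variables do not carry over. Pictures are saved under pics/ and viewed, about 8 in all and at most 12, crops included, and the job is handed in when it is done.

```bash
mkdir -p pics
cat > h.py <<'E'
from workcell import telemetry, viewer, manip, spot_in, mark_of
import numpy as np, cv2
def w(p,c):
    return (c["cam_to_world"]@np.r_[p,1])[:3]
def px(P,c):
    q=np.linalg.inv(c["cam_to_world"])@np.r_[P,1]; k=c["intrinsics"]@np.array([q[0],-q[1],-q[2]]); return k[:2]/k[2]
def ray(u,v,z,c):
    d=np.linalg.inv(c["intrinsics"])@np.array([u,v,1.]); M=c["cam_to_world"]; d=M[:3,:3]@np.array([d[0],-d[1],-d[2]]); o=M[:3,3]
    return o+d*(z-o[2])/d[2]
def find(c,names,f=mark_of,n=3):
    for t in names:
        for r in f(t,c)[:n]:
            P=w(r["location"],c); print(t,round(r["conf"],2),(P*1000).round(),px(P,c).round())
def save(c,n,crop=None,s=1):
    im=c["frame"][:,:,::-1]
    if crop: im=im[crop[1]:crop[3],crop[0]:crop[2]]
    cv2.imwrite("pics/"+n,cv2.resize(im,None,fx=s,fy=s,interpolation=cv2.INTER_CUBIC))
E
python3 - <<'E'
from h import *
N=["stand","nest","jaw","star","knob_axis","plate_edge","block_centre","block","tin","hammer","round_block","bar_stock","small_block","brush","punch"]
a=viewer.camera("scene");b=viewer.camera("top")
save(a,"s0.png");save(b,"t0.png")
for c in(a,b): print(c["cam_to_world"].round(3).tolist());find(c,N)
o=telemetry.get_obs();print(o)
E
```

```text
[[-0.669, -0.487, 0.562, 1.09], [0.743, -0.446, 0.499, 0.47], [0.008, 0.751, 0.66, 0.719], [0.0, 0.0, 0.0, 1.0]]
stand 0.85 [516. 121.  -1.] [373. 291.]
stand 0.21 [660. 362.   1.] [439. 412.]
nest 0.86 [632. 122. 101.] [340. 288.]
nest 0.56 [515. 120.  59.] [376. 270.]
jaw 0.8 [642.  91. 115.] [323. 277.]
jaw 0.17 [518. 125.   1.] [374. 292.]
knob_axis 0.73 [518. 121.  59.] [375. 271.]
plate_edge 0.58 [513. 121. 106.] [379. 252.]
block_centre 0.73 [ 515. -155.   19.] [279. 226.]
block_centre 0.59 [ 447. -216.   18.] [281. 203.]
block_centre 0.54 [ 372. -288.   24.] [282. 177.]
block 0.92 [ 516. -152.   -3.] [280. 234.]
block 0.86 [ 376. -285.   -2.] [283. 187.]
block 0.68 [ 450. -214.   -2.] [281. 210.]
tin 0.74 [ 672. -159.   -5.] [227. 267.]
hammer 0.96 [ 659. -421.   -3.] [163. 214.]
round_block 0.56 [ 371. -370.   -2.] [262. 174.]
bar_stock 0.69 [ 727. -237.    2.] [185. 261.]
bar_stock 0.48 [632. 118. 101.] [338. 287.]
small_block 0.72 [ 729. -240.    0.] [183. 261.]
small_block 0.44 [ 610. -236.   -2.] [226. 237.]
brush 0.75 [475. 421.  -1.] [521. 362.]
brush 0.59 [659. 360.  
[... 1266 characters left out ...]
 'joint_pos': array([ 1.12042115,  0.33217889, -0.06471039,  1.4601137 ,  0.02164115,
        1.34990237, -0.08849636]), 'joint_velocities': array([ 6.80809762e-04,  1.15896082e-03,  5.53017116e-04,  7.87931482e-05,
        1.12694982e-04, -1.67915047e-03, -9.52983733e-05]), 'tau': array([-6.52216022e-04, -6.25220060e+01,  4.85172356e-02, -3.91823351e+01,
        1.64019491e-02,  1.72672291e-03, -7.30796586e-06]), 'position': array([ 0.25929545, -0.56869171,  0.2313442 ]), 'ee_rot': array([ 0.382445  ,  0.59471703, -0.38249216,  0.59476653]), 'ft_force': array([ 0.22571458, -0.11769146,  0.65734389]), 'torque': array([ 0.01385688, -0.05633092,  0.03638832]), 'grip_width': 0.9970781402389145}
```

View images.

View pics/t0.png

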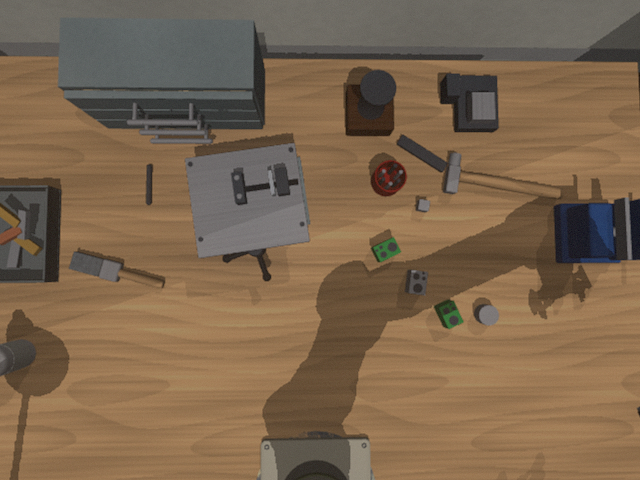

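Run:
```python
import cv2,numpy as np
t=cv2.imread("pics/t0.png");s=cv2.imread("pics/s0.png")
r=lambda i,f:cv2.resize(i,None,fx=f,fy=f,interpolation=cv2.INTER_CUBIC)
a=r(t[225:335,360:470],2.7); b=r(t[150:290,190:330],2.13)
c=r(s[160:250,240:340],3);d=r(s[220:320,290:420],3)
H=300
im=np.zeros((600,800,3),np.uint8)
for k,(i,x,y) in enumerate([(a,0,0),(b,400,0),(c,0,300),(d,400,300)]):
    i=i[:300,:400]; im[y:y+i.shape[0],x:x+i.shape[1]]=i
cv2.imwrite("pics/c0.png",im)
```

```text
(no output)
```

View pics/c0.png

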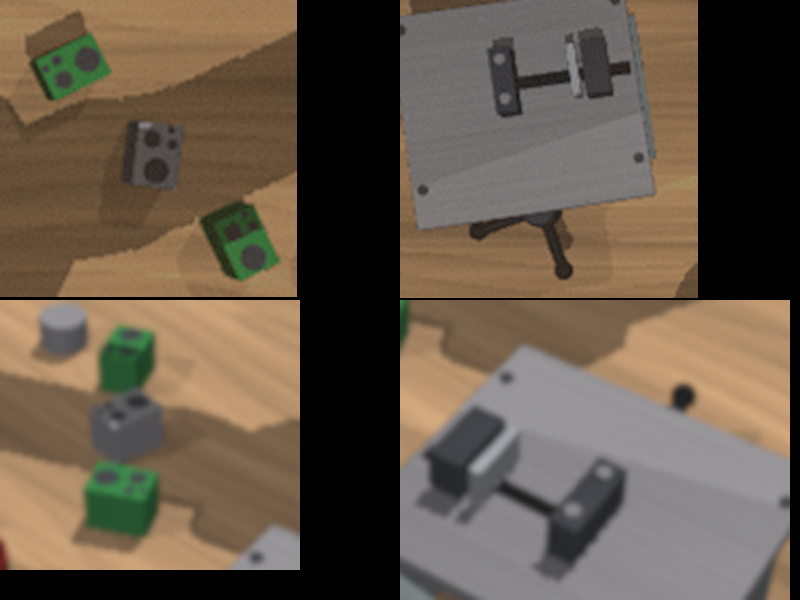

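Run:
```python
from h import *
c=viewer.camera("top")
im=c["frame"][:,:,::-1]
r=lambda i,f:cv2.resize(i,None,fx=f,fy=f,interpolation=cv2.INTER_CUBIC)
out=np.zeros((480,800,3),np.uint8)
out[:400,:360]=r(im[262:302,398:434],10)
out[:480,360:800]=r(im[150:214,226:306],7.5)[:480,:440]
cv2.imwrite("pics/c1.png",out)
P=[ray(u,v,.1,c)[:2] for u,v in[(197.5,257),(309,240.5),(298,143),(187,158)]]
for i in range(4):
    d=P[(i+1)%4]-P[i]; print(P[i].round(3),np.degrees(np.arctan2(d[1],d[0])).round(1),np.hypot(*d).round(3))
from scipy.spatial.transform import Rotation as R
print(R.from_quat(telemetry.get_obs()["ee_rot"]).as_matrix().round(3))
```

```text
[0.498 0.231] -81.8 0.219
[0.53  0.014] 6.2 0.196
[0.724 0.036] 98.0 0.221
[0.694 0.254] -173.3 0.197
[[ 0.     0.91   0.415]
 [-0.     0.415 -0.91 ]
 [-1.     0.     0.   ]]
```

View pics/c1.png

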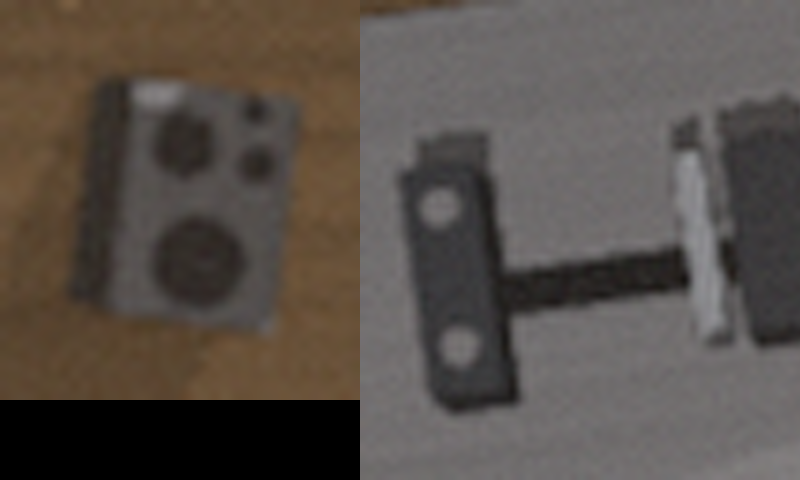

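Run:
```python
from h import *
c=viewer.camera("top")
q=np.array([ray(398+u/10,262+v/10,.04,c)[:2] for u,v in[(130,82),(300,100),(270,328),(105,305)]])
print("block",q.round(4).tolist(),"c",q.mean(0).round(4),"long yaw",[np.degrees(np.arctan2(*(d[::-1]))).round(1) for d in(q[0]-q[3],q[1]-q[2])],"short",[np.degrees(np.arctan2(*(d[::-1]))).round(1) for d in(q[0]-q[1],q[3]-q[2])],np.linalg.norm(q-np.roll(q,1,0),axis=1).round(3))
g=lambda u,v,z:ray(226+(u-360)/7.5,150+v/7.5,z,c)[:2]
f=[g(487,165,.1),g(517,400,.1)];j=[g(676,150,.128),g(703,345,.128)]
th=np.radians(7.3);X=np.array([np.cos(th),np.sin(th)]);Y=np.array([-X[1],X[0]])
# stand origin from plate corners: centre at stand (94,0)
P=np.mean([ray(u,v,.1,c)[:2] for u,v in[(197.5,257),(309,240.5),(298,143),(187,158)]],0)
O=P-.094*X;N=O+.115*X-.02*Y
print("O",O,"nest",N)
for p in f+j: print(p.round(4),"stand",((p-O)@X*1000).round(1),((p-O)@Y*1000).round(1))
a=g(502,283,.1);b=g(690,248,.128);print((a-N)@Y,(b-N)@Y)
```

```text
block [[0.47, -0.2006], [0.466, -0.2367], [0.4182, -0.2293], [0.4233, -0.1945]] c [ 0.4444 -0.2153] long yaw [np.float64(-7.5), np.float64(-8.7)] short [np.float64(83.7), np.float64(81.8)] [0.047 0.036 0.048 0.035]
O [0.5183762  0.12189434] nest [0.63498535 0.11666888]
[0.6659 0.1443] stand 149.2 3.5
[0.6035 0.1361] stand 86.3 3.3
[0.6637 0.0921] stand 140.3 -48.1
[0.6135 0.0851] stand 89.7 -48.6
0.02339512797872883 -0.02844175340900352
```

The only grey block with dimples is at (416,282); the green ones at (386,249) and (449,313), the plain cube (422,204) and the cylinder (487,315) are the look-alikes. The crops show the grey block at about yaw -8°. The stand is at about yaw 7.3° and the gap is about 52 mm.

```bash
python3 -m crank '[[0,[1.54,2.94,-0.9],[0,0,0.0835]],[0,[1.54,2.94,-0.9],[0,0,0.0835]],[0,[1.54,2.94,-0.9],[0,0,0.0835]],[0,[1.54,2.94,-0.9],[0,0,0.0835]],[0,[1.54,2.94,-0.9],[0,0,0.0835]],[0,[1.54,2.94,-0.9],[0,0,0.0835]],[0,[1.54,2.94,-0.9],[0,0,0.0835]],[0,[1.54,2.94,-0.9],[0,0,0.0835]],[0,[1.54,2.94,-0.9],[0,0,0.0835]],[0,[1.54,2.94,-0.9],[0,0,0.0835]],[0,[1.54,2.94,-0.9],[0,0,0.0835]],[0,[1.54,2.94,-0.9],[0,0,0.0835]]]' 40
python3 -m crank '[[0,[0,0,0],[0,0,0]],[0,[0,0,0],[0,0,0]]]'
cat >> h.py <<'E'
def st():
    from scipy.spatial.transform import Rotation as R
    o=telemetry.get_obs();m=R.from_quat(o["ee_rot"]).as_matrix()
    print("t",round(o["clock"],2),"p",(o["position"]*1000).round(1),"x",m[:,0].round(3),"zyaw",np.degrees(np.arctan2(m[1,2],m[0,2])).round(1),"F",o["ft_force"].round(1),"w",round(o["grip_width"],3))
E
python3 - <<'E'
from h import *
st()
c=viewer.camera("scene");save(c,"s1.png",(240,130,400,230),5)
E
```

```text
clock: 2.7
position: [0.4447, -0.2145, 0.1233]
ee_rot: [0.048, 0.705, -0.049, 0.706]
ft_force: [0.7, -0.4, -0.5]
grip_width: 1.002
clock: 2.87
position: [0.4447, -0.214, 0.1231]
ee_rot: [0.049, 0.706, -0.048, 0.705]
ft_force: [0.2, -0.4, -0.8]
grip_width: 0.999
t 2.87 p [ 444.7 -214.   123.1] x [-0.     0.001 -1.   ] zyaw -7.9 F [ 0.2 -0.4 -0.8] w 0.999
```

View pics/s1.png

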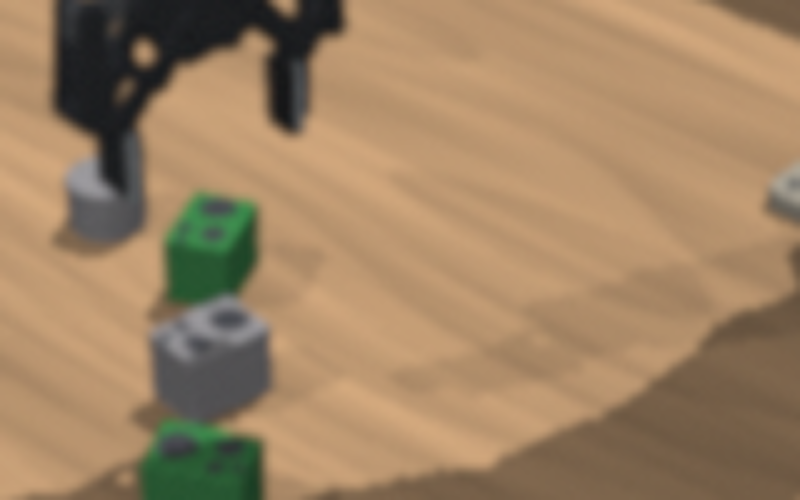

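```bash
python3 -m crank '[[0,[0,-0.1,-2.5],[0,0,0]],[0,[0,-0.1,-2.5],[0,0,0]],[0,[0,0,-2.5],[0,0,0]],[0,[0,0,-2.0],[0,0,0]],[0,[0,0,-1.5],[0,0,0]],[0,[0,0,-0.8],[0,0,0]],[0,[0,0,0],[0,0,0]],[0.2,[0,0,0],[0,0,0]],[0.35,[0,0,0],[0,0,0]],[0.5,[0,0,0],[0,0,0]],[0.6,[0,0,0],[0,0,0]],[0.6,[0,0,0],[0,0,0]]]' 40
python3 -m crank '[[0.6,[0,0,0],[0,0,0]],[0.6,[0,0,0],[0,0,0]],[0.6,[0,0,0],[0,0,0]]]' 60
```

```text
clock: 3.92
position: [0.4452, -0.2185, 0.0067]
ee_rot: [0.049, 0.704, -0.05, 0.706]
ft_force: [0.5, -1.1, 6.8]
grip_width: 0.576
clock: 4.17
position: [0.4452, -0.2186, 0.0068]
ee_rot: [0.049, 0.705, -0.05, 0.706]
ft_force: [-1.2, 0.1, 7.7]
grip_width: 0.576
```

```bash
python3 -m crank '[[0.7,[0,0,0.5],[0,0,0]],[0.7,[0,0,1.5],[0,0,0]],[0.7,[0,0,2.5],[0,0,0]],[0.7,[0,0,3],[0,0,0]],[0.7,[0,0,3],[0,0,0]],[0.7,[0,0,3],[0,0,0]],[0.7,[0,0,2.5],[0,0,0]],[0.7,[0,0,2],[0,0,0]],[0.7,[0,0,1],[0,0,0]],[0.7,[0,0,0],[0,0,0]]]' 60
python3 - <<'E'
from h import *
st()
for n in("scene","top"):
    c=viewer.camera(n);find(c,["block_centre","block"],n=3)
    p=px(telemetry.get_obs()["position"],c).astype(int); print(p)
    save(c,"l%s.png"%n,(p[0]-50,p[1]-40,p[0]+50,p[1]+40),4)
a=cv2.imread("pics/lscene.png");b=cv2.imread("pics/ltop.png");cv2.imwrite("pics/l.png",np.hstack([a,b]))
E
```

```text
clock: 5.0
position: [0.4448, -0.2181, 0.1972]
ee_rot: [0.049, 0.704, -0.05, 0.706]
ft_force: [-0.1, -0.0, -5.5]
grip_width: 0.578
t 5.0 p [ 444.8 -218.1  197.2] x [ 0.003 -0.002 -1.   ] zyaw -8.1 F [-0.1 -0.  -5.5] w 0.578
block_centre 0.86 [ 514. -154.   22.] [280. 225.]
block_centre 0.79 [ 442. -219.  210.] [279. 132.]
block_centre 0.59 [ 372. -290.   22.] [282. 178.]
block 0.96 [ 518. -154.   -2.] [279. 234.]
block 0.95 [ 374. -286.    2.] [283. 185.]
block 0.64 [660. 363.   2.] [439. 412.]
[279 139]
block_centre 0.98 [ 439. -218.  205.] [444. 289.]
block_centre 0.55 [ 514. -150.   17.] [385. 250.]
block_centre 0.5 [ 378. -282.   22.] [448. 313.]
block 0.75 [ 440. -215.  188.] [439. 288.]
block 0.63 [ 518. -151.   -0.] [384. 248.]
block 0.6 [ 375. -281.    0.] [444. 313.]
[441 286]
```

View pics/l.png

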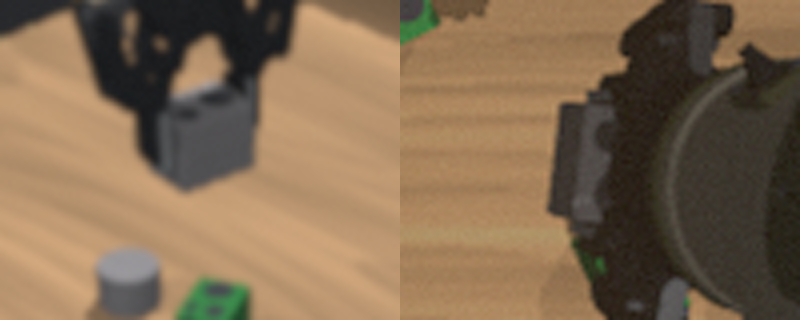

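```bash
python3 -m crank '[[0.7,[1.0,1.75,0],[0,0,0.0224]],[0.7,[1.6,2.75,0],[0,0,0.0224]],[0.7,[1.7,2.95,0],[0,0,0.0224]],[0.7,[1.7,2.95,0],[0,0,0.0224]],[0.7,[1.7,2.95,0],[0,0,0.0224]],[0.7,[1.7,2.95,0],[0,0,0.0224]],[0.7,[1.7,2.95,0],[0,0,0.0224]],[0.7,[1.7,2.95,0],[0,0,0.0224]],[0.7,[1.7,2.95,0],[0,0,0.0224]],[0.7,[1.7,2.95,0],[0,0,0.0224]],[0.7,[1.6,2.75,0],[0,0,0.0224]],[0.7,[1.2,2.18,0],[0,0,0.0224]]]' 60
python3 -m crank '[[0.7,[0,0,0],[0,0,0]],[0.7,[0,0,0],[0,0,0]]]'
python3 - <<'E'
from h import *
st()
for n in("scene","top"):
    c=viewer.camera(n);find(c,["block_centre","nest","jaw"],n=1)
    save(c,"m%s.png"%n,(270,190,410,310) if n=="scene" else (200,130,340,250),2.85)
a=cv2.imread("pics/mscene.png");b=cv2.imread("pics/mtop.png");cv2.imwrite("pics/m.png",np.hstack([a,b]))
E
```

```text
clock: 6.3
position: [0.6345, 0.1153, 0.194]
ee_rot: [-0.046, 0.706, 0.047, 0.705]
ft_force: [-0.3, -0.0, -5.4]
grip_width: 0.577
clock: 6.47
position: [0.6337, 0.1147, 0.1938]
ee_rot: [-0.046, 0.706, 0.047, 0.705]
ft_force: [-0.2, -0.0, -5.3]
grip_width: 0.575
t 6.47 p [633.7 114.7 193.8] x [-0.002  0.001 -1.   ] zyaw 7.5 F [-0.2 -0.  -5.3] w 0.575
block_centre 0.97 [ 514. -155.   19.] [279. 226.]
nest 0.91 [635. 119. 101.] [338. 288.]
jaw 0.49 [642.  89. 118.] [323. 276.]
block_centre 0.96 [ 513. -153.   18.] [386. 250.]
```

View pics/m.png

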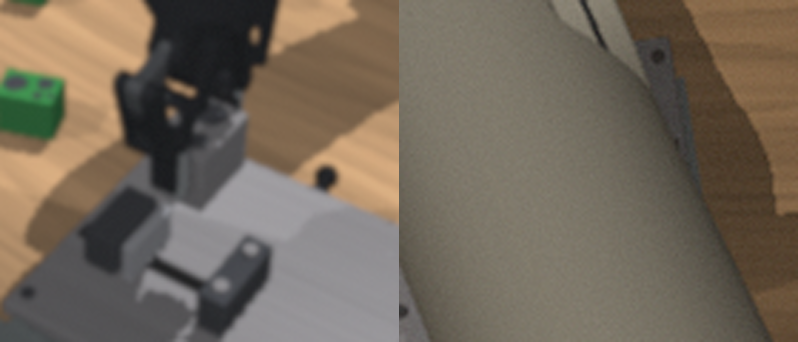

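```bash
python3 -m crank '[[0.7,[0.1,-0.1,-1],[0,0,0]],[0.7,[0,0,-2],[0,0,0]],[0.7,[0,0,-2],[0,0,0]],[0.7,[0,0,-1.5],[0,0,0]],[0.7,[0,0,-0.9],[0,0,0]],[0.7,[0,0,-0.3],[0,0,0]],[0.7,[0,0,0],[0,0,0]]]' 60
python3 - <<'E'
from h import *
st()
c=viewer.camera("scene");save(c,"n.png",(290,210,390,310),6)
E
```

```text
clock: 7.45
position: [0.6348, 0.1112, 0.1177]
ee_rot: [-0.045, 0.706, 0.045, 0.705]
ft_force: [0.4, -0.3, -5.7]
grip_width: 0.578
t 7.45 p [634.8 111.2 117.7] x [-0.001 -0.    -1.   ] zyaw 7.3 F [ 0.4 -0.3 -5.7] w 0.578
```

View pics/n.png

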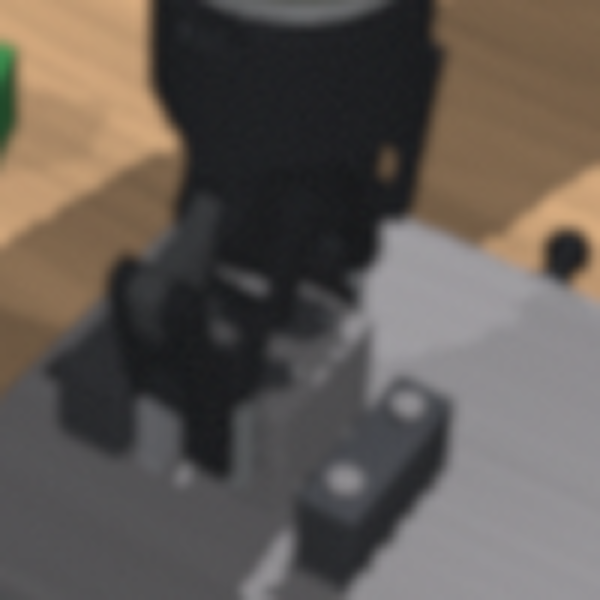

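```bash
python3 -m crank '[[0.7,[0,0.2,-0.2],[0,0,0]],[0.7,[0,0,-0.4],[0,0,0]],[0.7,[0,0,-0.2],[0,0,0]],[0.7,[0,0,0],[0,0,0]]]' 60
python3 -m crank '[[0.7,[0,0,-0.2],[0,0,0]],[0.7,[0,0,0],[0,0,0]]]'
```

```text
clock: 7.83
position: [0.635, 0.1133, 0.11]
ee_rot: [-0.045, 0.706, 0.045, 0.706]
ft_force: [0.3, 0.1, -5.3]
grip_width: 0.576
clock: 8.0
position: [0.635, 0.1133, 0.1081]
ee_rot: [-0.045, 0.706, 0.045, 0.706]
ft_force: [-1.1, -0.4, -5.1]
grip_width: 0.575
```

```bash
python3 -m crank '[[0.7,[0,0,-0.15],[0,0,0]],[0.7,[0,0,0],[0,0,0]]]'
python3 -m crank '[[0.7,[0,0,-0.1],[0,0,0]],[0.7,[0,0,0],[0,0,0]]]'
python3 -m crank '[[0.7,[0,0,-0.1],[0,0,0]],[0.7,[0,0,0],[0,0,0]]]'
```

```text
clock: 8.17
position: [0.6353, 0.1134, 0.107]
ee_rot: [-0.045, 0.705, 0.045, 0.706]
ft_force: [0.5, 0.4, -4.2]
grip_width: 0.575
clock: 8.33
position: [0.6353, 0.1135, 0.1069]
ee_rot: [-0.045, 0.705, 0.045, 0.706]
ft_force: [-3.9, -1.3, 2.7]
grip_width: 0.577
clock: 8.5
position: [0.6353, 0.1134, 0.1069]
ee_rot: [-0.045, 0.705, 0.045, 0.706]
ft_force: [-8.8, -2.6, 13.5]
grip_width: 0.573
```

```bash
python3 -m crank '[[0.7,[0,0,0.1],[0,0,0]],[0.4,[0,0,0],[0,0,0]],[0.3,[0,0,0],[0,0,0]],[0.2,[0,0,0],[0,0,0]],[0.15,[0,0,0],[0,0,0]],[0.15,[0,0,0],[0,0,0]]]' 
python3 -m crank '[[0.15,[0,0,0.5],[0,0,0]],[0.15,[0,0,1.5],[0,0,0]],[0.15,[0,0,2.5],[0,0,0]],[0.15,[0,0,3],[0,0,0]],[0.2,[-1,0,3],[0,0,0]],[0.6,[-2.5,0,2],[0,0,0]],[0.8,[-3.5,0,0],[0,0,0]],[1,[-3.5,0.5,0],[0,0,0]],[1,[-3.5,1,0],[0,0,0]],[1,[-3.5,1,0],[0,0,0]],[1,[-3.5,1,0],[0,0,0]],[1,[0,0,0],[0,0,0]]]'
python3 - <<'E'
from h import *
st()
c=viewer.camera("scene");d=viewer.camera("top")
find(c,["block_centre","jaw","star","knob_axis"],n=2);find(d,["star","block_centre"],n=2)
save(c,"p1.png",(290,220,420,320),3);save(d,"p2.png",(190,145,310,295),2.5)
a=cv2.imread("pics/p1.png");b=cv2.imread("pics/p2.png");o=np.zeros((375,690,3),np.uint8);o[:300,:390]=a;o[:,390:]=b;cv2.imwrite("pics/p.png",o)
E
```

```text
clock: 9.0
position: [0.6352, 0.1134, 0.1058]
ee_rot: [-0.045, 0.706, 0.045, 0.706]
ft_force: [-0.8, -0.2, 0.1]
grip_width: 0.852
clock: 10.0
position: [0.4202, 0.151, 0.2315]
ee_rot: [-0.048, 0.705, 0.046, 0.706]
ft_force: [1.7, 1.3, 0.7]
grip_width: 0.003
t 10.0 p [420.2 151.  231.5] x [ 0.001 -0.003 -1.   ] zyaw 7.6 F [1.7 1.3 0.7] w 0.003
block_centre 0.86 [633. 113. 119.] [336. 279.]
block_centre 0.67 [ 373. -288.   24.] [282. 178.]
jaw 0.76 [644.  92. 118.] [323. 277.]
knob_axis 0.7 [517. 122.  60.] [376. 271.]
star 0.69 [515. 124.  57.] [256. 249.]
block_centre 0.92 [ 517. -153.   18.] [386. 248.]
block_centre 0.8 [ 377. -284.   19.] [448. 313.]
```

View pics/p.png

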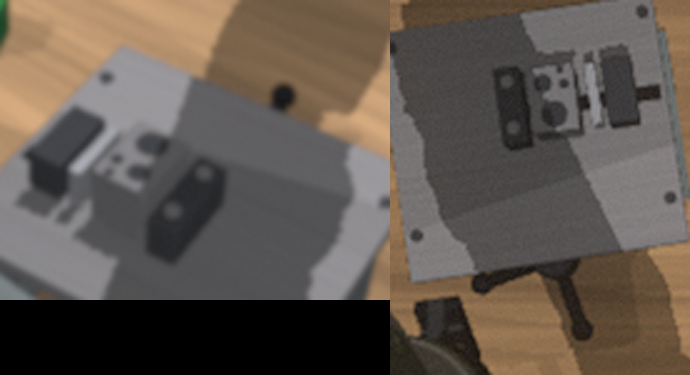

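```bash
cat >> h.py <<'E'
O=np.array([.518,.122])
def plan(phi0,phi1,n,d=17,r=55,start=None):
    u=lambda p:np.array([np.cos(p),np.sin(p)]); c=lambda p,d:O*100+u(p)*r/10+np.array([np.sin(p),-np.cos(p)])*d/10
    A=np.linspace(np.radians(phi0),np.radians(phi1),n+1); C=[c(a,d) for a in A]
    print("first",C[0].round(2),"dturn",(A[1]-A[0]).round(4)); print([list((C[i+1]-C[i]).round(2)) for i in range(n)])
def mom():
    o=telemetry.get_obs();r=o["position"][:2]-O;F=o["ft_force"]
    print("M",(r[0]*F[1]-r[1]*F[0]).round(3),"Tz",o["torque"][2].round(3),"ang",np.degrees(np.arctan2(r[1],r[0])).round(1),"r",np.hypot(*r).round(4));st()
E
python3 - <<'E'
from h import *
c=viewer.camera("top")
for u,v in((266.4,277.8),(227.2,259)):
    p=ray(u,v,.058,c)[:2];d=p-O;print(p.round(4),np.degrees(np.arctan2(d[1],d[0]))%360,np.hypot(*d))
for d in (26,17): plan(197,197,1,d)
plan(197,235,7)
E
```

```text
[0.4562 0.1015] 198.3259209535961 0.06507820405854464
[0.495  0.1816] 111.10787683696742 0.06387598718687139
first [45.78 13.08] dturn 0.0
[[np.float64(0.0), np.float64(0.0)]]
first [46.04 12.22] dturn 0.0
[[np.float64(0.0), np.float64(0.0)]]
first [46.04 12.22] dturn 0.0947
[[np.float64(0.02), np.float64(-0.54)], [np.float64(0.08), np.float64(-0.54)], [np.float64(0.13), np.float64(-0.53)], [np.float64(0.18), np.float64(-0.52)], [np.float64(0.22), np.float64(-0.5)], [np.float64(0.27), np.float64(-0.47)], [np.float64(0.31), np.float64(-0.45)]]
```

```bash
python3 -m crank '[[1,[1.2,-0.7,-1],[0,0,0.06]],[1,[1.2,-0.7,-2.5],[0,0,0.06]],[1,[1.3,-0.6,-3],[0,0,0.07]],[1,[0,0,-3],[0,0,0]],[1,[0,0,-3],[0,0,0]],[1,[0,0,-2.5],[0,0,0]],[1,[0,0,-2],[0,0,0]],[1,[0,0,-1.0],[0,0,0]],[1,[0,0,-0.4],[0,0,0]],[1,[0,0,0],[0,0,0]]]'
python3 - <<'E'
from h import *
mom()
c=viewer.camera("scene");save(c,"q.png",(320,190,440,290),5)
E
```

```text
clock: 11.28
position: [0.462, 0.1285, 0.0465]
ee_rot: [-0.112, 0.699, 0.112, 0.698]
ft_force: [0.1, -0.6, -0.3]
grip_width: 0.002
M 0.031 Tz 0.032 ang 173.4 r 0.0564
t 11.28 p [462.  128.5  46.5] x [-0.001  0.    -1.   ] zyaw 18.2 F [ 0.1 -0.6 -0.3] w 0.002
```

View pics/q.png

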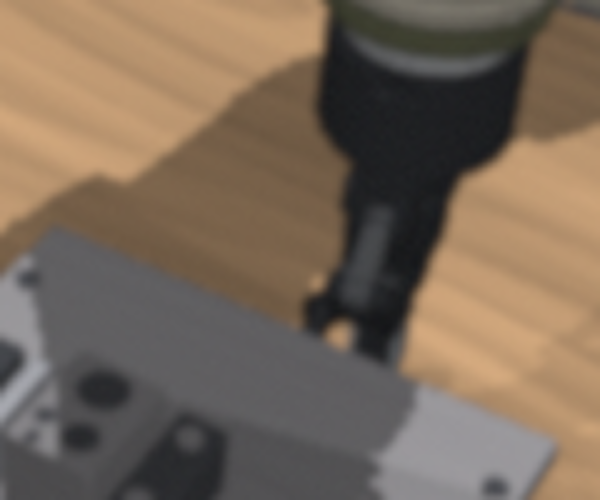

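```bash
python3 -m crank '[[1,[-0.04,-0.56,0],[0,0,0.08]],[1,[0.02,-0.56,0],[0,0,0.1]],[1,[0.08,-0.56,0],[0,0,0.1]]]' 
python3 -c "
from h import *
mom()"
python3 -m crank '[[1,[0.14,-0.54,0],[0,0,0.1]],[1,[0.18,-0.53,0],[0,0,0.1]],[1,[0.24,-0.51,0],[0,0,0.1]]]' 
python3 -c "
from h import *
mom()"
```

```text
clock: 11.58
position: [0.4632, 0.113, 0.0483]
ee_rot: [-0.21, 0.674, 0.211, 0.676]
ft_force: [-4.0, 6.6, -0.2]
grip_width: -0.001
M -0.4 Tz -0.091 ang -170.7 r 0.0555
t 11.58 p [463.2 113.   48.3] x [ 0.002  0.002 -1.   ] zyaw 34.6 F [-4.   6.6 -0.2] w -0.001
clock: 11.83
position: [0.468, 0.0969, 0.0481]
ee_rot: [-0.309, 0.636, 0.309, 0.636]
ft_force: [-6.8, 3.5, 3.5]
grip_width: -0.001
M -0.346 Tz -0.106 ang -153.4 r 0.056
t 11.83 p [468.   96.9  48.1] x [-0.     0.001 -1.   ] zyaw 51.8 F [-6.8  3.5  3.5] w -0.001
```

```bash
python3 -m crank '[[1,[0.28,-0.49,0],[0,0,0.08]],[1,[0.32,-0.46,0],[0,0,0.08]],[1,[0.37,-0.42,0],[0,0,0.08]]]' 
python3 -c "
from h import *
mom()"
python3 -m crank '[[1,[0.41,-0.38,0],[0,0,0.08]],[1,[0.44,-0.35,0],[0,0,0.08]]]' 
python3 -c "
from h import *
mom()"
```

```text
clock: 12.08
position: [0.4779, 0.0831, 0.0481]
ee_rot: [-0.382, 0.595, 0.383, 0.595]
ft_force: [-5.2, 4.9, 2.0]
grip_width: 0.006
M -0.4 Tz -0.001 ang -135.9 r 0.0559
t 12.08 p [477.9  83.1  48.1] x [ 0.     0.001 -1.   ] zyaw 65.5 F [-5.2  4.9  2. ] w 0.006
clock: 12.25
position: [0.4863, 0.0759, 0.0481]
ee_rot: [-0.428, 0.562, 0.429, 0.562]
ft_force: [-6.1, 5.6, 1.8]
grip_width: 0.004
M -0.457 Tz 0.031 ang -124.5 r 0.0559
t 12.25 p [486.3  75.9  48.1] x [-0.     0.001 -1.   ] zyaw 74.6 F [-6.1  5.6  1.8] w 0.004
```

```bash
python3 -m crank '[[1,[-0.4,0.4,0],[0,0,0]],[1,[-0.6,0.5,0.3],[0,0,-0.1]],[1,[-0.5,0,1.5],[0,0,-0.12]],[1,[-0.5,0,2],[0,0,-0.12]],[1,[0,0,1],[0,0,-0.12]],[1,[0,0.9,0],[0,0,-0.12]],[1,[0,0.9,0],[0,0,-0.12]],[1,[0,0.9,0],[0,0,-0.12]],[1,[0,0.9,0],[0,0,-0.12]],[1,[0,0.9,0],[0,0,-0.12]],[1,[0,0.9,0],[0,0,-0.12]],[1,[0,0.9,0],[0,0,-0.12]]]'
python3 -m crank '[[1,[0.2,0.9,0],[0,0,-0.12]],[1,[0.2,0.7,0],[0,0,-0.12]],[1,[0,0,0],[0,0,-0.12]]]'
python3 - <<'E'
from h import *
mom()
c=viewer.camera("top");find(c,["star","jaw"],n=1);save(c,"r2.png",(200,160,320,310),4)
d=viewer.camera("scene");find(d,["jaw","block_centre"],n=1);save(d,"r1.png",(300,220,380,320),4)
b=cv2.imread("pics/r2.png");a=cv2.imread("pics/r1.png");o=np.zeros((600,800,3),np.uint8);o[:400,:320]=a;o[:,320:]=b;cv2.imwrite("pics/r.png",o)
E
```

```text
clock: 13.25
position: [0.4669, 0.1477, 0.0961]
ee_rot: [0.004, 0.706, -0.004, 0.708]
ft_force: [0.1, 0.4, -0.3]
grip_width: 0.0
clock: 13.5
position: [0.471, 0.1649, 0.0963]
ee_rot: [0.13, 0.694, -0.129, 0.696]
ft_force: [-0.0, 0.6, 0.1]
grip_width: -0.001
M -0.026 Tz -0.026 ang 137.6 r 0.0637
t 13.5 p [471.  164.9  96.3] x [ 0.003  0.001 -1.   ] zyaw -21.1 F [-0.   0.6  0.1] w -0.001
star 0.65 [518. 122.  58.] [257. 248.]
jaw 0.47 [644.  99. 113.] [265. 182.]
jaw 0.65 [641.  98. 116.] [326. 279.]
block_centre 0.82 [ 374. -292.   22.] [281. 178.]
```

View pics/r.png

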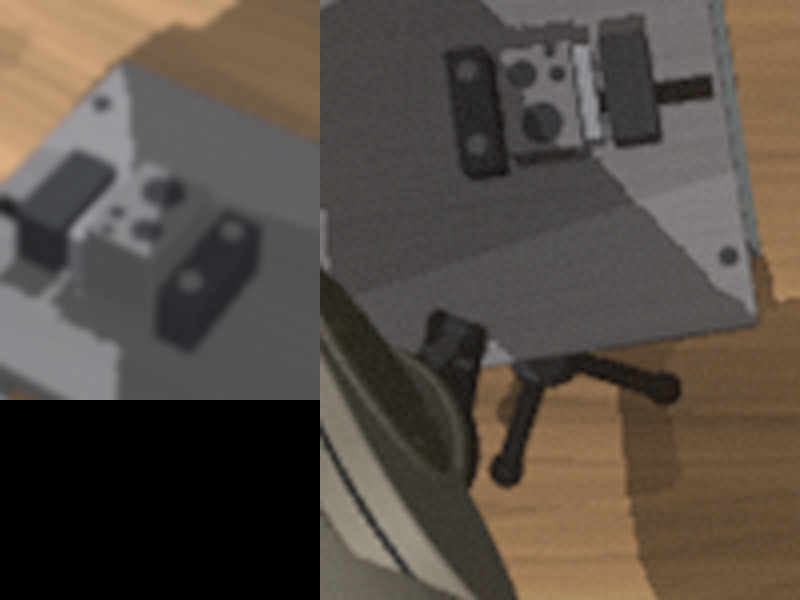

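```bash
python3 -m crank '[[1,[0,0,-1.5],[0,0,0]],[1,[0,0,-2],[0,0,0]],[1,[0,0,-1],[0,0,0]],[1,[0,0,-0.3],[0,0,0]],[1,[-0.39,-0.46,0],[0,0,0.05]],[1,[-0.34,-0.5,0],[0,0,0.1]]]' 
python3 -c "
from h import *
mom()"
python3 -m crank '[[1,[-0.28,-0.53,0],[0,0,0.1]],[1,[-0.23,-0.55,0],[0,0,0.1]]]' 
python3 -c "
from h import *
mom()"
```

```text
clock: 14.3
position: [0.4633, 0.1541, 0.0472]
ee_rot: [0.074, 0.703, -0.073, 0.703]
ft_force: [1.5, 7.9, -4.3]
grip_width: -0.005
M -0.477 Tz 0.036 ang 149.6 r 0.0635
t 14.3 p [463.3 154.1  47.2] x [ 0.     0.001 -1.   ] zyaw -12.0 F [ 1.5  7.9 -4.3] w -0.005
clock: 14.47
position: [0.4581, 0.1442, 0.0474]
ee_rot: [0.003, 0.707, -0.001, 0.707]
ft_force: [0.9, 7.2, -6.0]
grip_width: 0.003
M -0.45 Tz 0.034 ang 159.7 r 0.0639
t 14.47 p [458.1 144.2  47.4] x [ 0.001  0.003 -1.   ] zyaw -0.3 F [ 0.9  7.2 -6. ] w 0.003
```

```bash
python3 -m crank '[[1,[-0.19,-0.61,0],[0,0,0.1]],[1,[-0.13,-0.63,0],[0,0,0.1]]]' 
python3 -c "
from h import *
mom()"
python3 -m crank '[[1,[-0.08,-0.64,0],[0,0,0.1]]]' 
python3 -c "
from h import *
mom()"
python3 -m crank '[[1,[0,-0.32,0],[0,0,0.05]],[1,[0,-0.32,0],[0,0,0.05]]]' 
python3 -c "
from h import *
mom()"
```

```text
clock: 14.63
position: [0.4546, 0.1318, 0.0474]
ee_rot: [-0.068, 0.703, 0.07, 0.704]
ft_force: [-0.5, 7.1, -4.0]
grip_width: 0.003
M -0.444 Tz -0.023 ang 171.2 r 0.0641
t 14.63 p [454.6 131.8  47.4] x [ 0.     0.003 -1.   ] zyaw 11.2 F [-0.5  7.1 -4. ] w 0.003
clock: 14.72
position: [0.4538, 0.1253, 0.0474]
ee_rot: [-0.103, 0.699, 0.105, 0.7]
ft_force: [-0.3, 8.0, -3.7]
grip_width: -0.002
M -0.515 Tz 0.049 ang 177.1 r 0.0643
t 14.72 p [453.8 125.3  47.4] x [ 0.     0.002 -1.   ] zyaw 16.9 F [-0.3  8.  -3.7] w -0.002
clock: 14.88
position: [0.4537, 0.1188, 0.0473]
ee_rot: [-0.137, 0.693, 0.139, 0.694]
ft_force: [-2.4, 7.4, -1.8]
grip_width: -0.0
M -0.486 Tz -0.005 ang -177.2 r 0.0643
t 14.88 p [453.7 118.8  47.3] x [-0.     0.002 -1.   ] zyaw 22.5 F [-2.4  7.4 -1.8] w -0.0
```

```bash
python3 -m crank '[[1,[0.02,-0.32,0],[0,0,0.05]]]' >/dev/null
python3 -c "
from h import *
mom()"
python3 -m crank '[[1,[0.04,-0.32,0],[0,0,0.05]]]' >/dev/null
python3 -c "
from h import *
mom()"
python3 -m crank '[[1,[0.05,-0.32,0],[0,0,0.05]]]' >/dev/null
python3 -c "
from h import *
mom()"
```

```text
M -0.582 Tz 0.001 ang -174.6 r 0.0645
t 14.97 p [453.8 115.9  47.3] x [-0.     0.003 -1.   ] zyaw 25.4 F [-2.5  8.8 -2.3] w -0.007
M -0.573 Tz 0.028 ang -171.9 r 0.0646
t 15.05 p [454.1 112.9  47.3] x [-0.001  0.003 -1.   ] zyaw 28.2 F [-3.2  8.5 -3. ] w -0.003
M -0.694 Tz 0.012 ang -169.2 r 0.0647
t 15.13 p [454.5 109.8  47.2] x [-0.001  0.003 -1.   ] zyaw 31.1 F [-2.8 10.4 -2.2] w 0.0
```

```bash
python3 -m crank '[[1,[0.06,-0.31,0],[0,0,0.05]]]' >/dev/null
python3 -c "
from h import *
mom()"
```

```text
M -0.683 Tz 0.009 ang -166.5 r 0.0649
t 15.22 p [454.9 106.9  47.2] x [-0.001  0.003 -1.   ] zyaw 34.0 F [-4.7  9.7 -1.1] w 0.001
```

```bash
python3 -m crank '[[1,[0.08,-0.31,0],[0,0,0.05]]]' >/dev/null
python3 -c "
from h import *
mom()"
```

```text
M -0.771 Tz 0.015 ang -163.9 r 0.0649
t 15.3 p [455.6 104.   47.2] x [-0.001  0.003 -1.   ] zyaw 36.9 F [-4.5 11.  -0.7] w 0.003
```

```bash
python3 -m crank '[[1,[-0.15,0.5,0],[0,0,0]],[1,[-0.5,0.8,0],[0,0,0]],[1,[-1.5,0.2,0.5],[0,0,0]],[1,[-2,0,2],[0,0,0]],[1,[-1,0,3],[0,0,0]],[1,[0,0,3],[0,0,0]],[1,[0,2,3],[0,0,0]],[1,[0,3,2],[0,0,0]],[1,[0,3,0],[0,0,0]],[1,[0,0,0],[0,0,0]],[1,[0,0,0],[0,0,0]],[1,[0,0,0],[0,0,0]]]'
python3 - <<'E'
from h import *
mom()
c=viewer.camera("top");find(c,["star","jaw","block_centre"],n=2);save(c,"v2.png",(200,160,320,310),4)
d=viewer.camera("scene");find(d,["jaw","block_centre"],n=2);save(d,"v1.png",(300,220,380,320),4)
b=cv2.imread("pics/v2.png");a=cv2.imread("pics/v1.png");o=np.zeros((600,800,3),np.uint8);o[:400,:320]=a;o[:,320:]=b;cv2.imwrite("pics/v.png",o)
E
```

```text
clock: 16.3
position: [0.4048, 0.1963, 0.1817]
ee_rot: [-0.222, 0.672, 0.222, 0.671]
ft_force: [-0.5, -0.5, 0.2]
grip_width: 0.002
M 0.094 Tz 0.031 ang 146.7 r 0.1355
t 16.3 p [404.8 196.3 181.7] x [-0.    -0.001 -1.   ] zyaw 36.6 F [-0.5 -0.5  0.2] w 0.002
star 0.56 [518. 125.  59.] [255. 248.]
block_centre 0.88 [ 514. -152.   20.] [386. 250.]
block_centre 0.77 [633. 119. 117.] [254. 187.]
jaw 0.46 [641. 104. 116.] [329. 280.]
block_centre 0.79 [634. 118. 119.] [338. 281.]
block_centre 0.77 [ 373. -290.   22.] [281. 178.]
```

View pics/v.png

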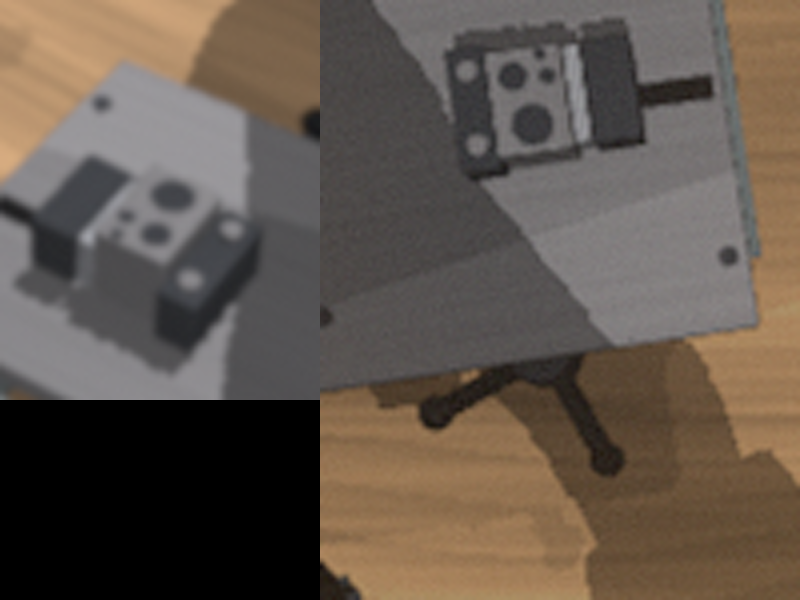

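The block sits flat and square, touching both fence and jaw (top-view crop about (490–580, 45–160)). The jaw pad has closed up towards its carriage, and the arm is clear of everything.

```bash
python3 -c "
from h import *
print(manip.hand_in());st()"
```

```text
the job is handed in; nothing more can be done
None
the job is handed in; nothing more can be done
```

The steel doming block is clamped between the jaw and the fence, and I handed the job in at about 16.4 s on the robot's clock.

- **Placing:** I picked the grey dimpled block, leaving the green look-alikes alone. I set it on the plate in the gap, parallel to the faces and about midway along them, and let go before touching the knob.
- **Tightening:** I turned the knob counter-clockwise in two pushes, one on each of two arms, about 1.8 rad in all. The turning moment stayed at about 0.44 N m while free, then rose to about 0.70–0.77 N m. That puts the grip at an estimated 30 N, below the 50 N overtightening limit.
- **Last checks:** The final pictures show the block flat and square against both fence and jaw. The networks put its centre at about (0.633, 0.118, 0.118) m. The wrist reads about 0 N, and the arm is well clear of the stand.
- **Uncertain:** Single moment readings scatter by about 0.05 N m, so the grip could be off by about 5 N. The jaw network did not report the jaw in the last top view, only in the scene view with low confidence (0.46). My own fence and jaw measurements differed from the networks' by 2–3 mm, but both left clearance.

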